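# Turn over the round lot flag

### The arm

A 6-joint arm with a two-finger parallel gripper is mounted at the origin on a cart in front of the work surface, level with it; the furniture and walls round the work are solid. World frame = base frame: x ahead of the robot, y to its left, z up, the work surface at z = 0. Lengths are in mm, angles in rad, forces in N, time in s.
With the tool pointing down it reaches from about 250 to 800 mm from the base axis. Payload 3.9 kg.
Tool frame: the origin (TCP) lies at the very end of the fingers, on their centre line; the grasp point (between the pads) lies 19 mm behind it (grip_point_offset is the distance from the TCP to the grasp point, in mm); z points along the fingers, y is the line along which they close (so a half turn about z gives the same grasp; the last joint's range is limited). The gripper opens to 85 mm and grips with 20 to 120 N. Pads are 22 mm wide; open, the fingers measure 114 mm over their backs; the gripper's body (76 mm by 85 mm) begins 54 mm behind the grasp point. The pads swing forward as they close: fully open they stand 13 mm farther back than shut.
Start: joints at [-1.301, 0.26, -0.138, 1.173, 0, 1.571], TCP at [139.928, -505.999, 205.904] pointing down, gripper open.
Joint ranges: [-2.78, 2.78], [-0.83, 1.72], [-1.28, 1.37], [-1.9, 2.12], [-1.57, 1.48], [-3.14, 3.14]. Speed limits (rad/s): [2.57, 2.57, 3.14, 3.14, 3.14, 3.14].

### API

Orientations are given as a rotation vector (axis times angle).
In Python, from workcell import read_state, grab_frame, job_done, recognise, silhouettes, landmark_of, grip_point_offset gives the robot as it stands.
- The arm moves only by the shell command python3 -m handwheel 'ROWS' [FORCE]. ROWS is a JSON object of lists of equal length, an entry for each row: "linear": the shift along the world's x, y, z in units of 30 mm (1.0 is 30 mm), a list of three; "turn": the turn about the world's z in units of 6 degrees (1.0 is 6 degrees); "hand": the opening, from 0 (shut) to 1 (fully open). In form: {"linear": [[tx, ty, tz], ...], "turn": [turn, ...], "hand": [hand, ...]}. A call has exactly 10 rows; each row shifts and turns the commanded pose from where the row before left it; what a row does not reach is not made up. A row lasts 1/8 s, in which the tool goes at most 62.5 mm and 10.7 degrees, less where a joint would pass 70% of its speed; a pose out of reach is approached as far as the arm can. A call is refused whole if a number of a shift passes 1 or a number of a turn 1, either way. A call with a gripper value outside its range is refused whole. The fingers move at their own pace and stop on an object; FORCE is the grip in N (left out, the last holds). Time passes only in rows, so rows that do not move let the fingers close, or fill a call up. It gives the time, the measured TCP pose, the force, the opening and the grip force at its end, in the units of the state.
- read_state(): the state, without advancing time (a new reading comes with each control period).
- grab_frame(name): name is "scene" or "top" or "wrist"; returns a dict with "color" (480x640x3 uint8, red, green, blue), "camera_matrix" (3x3 intrinsics, pixels), "R" (3x3) and "t" (3): a world point X has camera coordinates R X + t. Camera axes: x right, y down, z forward; pixel columns grow to the right and rows downward; lengths in mm; the calibration is good to about 2 mm. A picture is of the moment at which its call begins. There is no depth.
- job_done(): hands the job in; it is judged then, once.
Trained networks look in a picture, given as the dict that the camera call returned (one of the last four; its "shot" number tells which), for a name from the list of things; names that differ only in an ending like _2 or _b are one class to them, and where a whole thing is asked for, a point or a joint stands for the part that bears it (a point fixed in the world has none). Each returns a list of dicts, best first, with "p" (0 to 1); they miss things now and then, are a little off and sometimes report something else, mostly with a low value. They report only what shows in the picture. A call takes as long as a camera call. They do not tell look-alikes from the thing itself.
- recognise(label, picture): "location" ([x, y, z] in mm, in the coordinates of the camera as it stood for that picture, good to about 4 mm: the middle of the surface that is visible of it).
- silhouettes(label, picture): "mask" (480x640 bool, what is visible of it).
- landmark_of(label, picture): "location" ([x, y, z] in mm, in the coordinates of the camera as it stood for that picture, good to about 4 mm: a listed point, or the origin of a listed thing).
The state is a dict: "clock": time; "joint_pos": joint angles; "joint_velocities": joint speeds; "tau": joint torques, N m; "ee_pos": TCP position; "orientation": TCP orientation; "ft_force": force on the tool from outside, world axes, zero at the start; "ft_torque": the same for the moment, N m; "finger_gap": finger opening in mm; "grasp_force": force on a finger pad.
Only numpy, scipy, OpenCV 4.12 (cv2) and the standard library are available. Lean on these libraries where they do the work, as an engineer would, in place of code of your own. Each camera call takes 0.05 s, during which the arm holds its last target. There are 200 camera calls.

### The job

The dye lot marked by the round flag has been weighed. With the fingertips, push the round flag up from its front rest, over its hinge pin and down until it lies flat on the rear rest with its ringed face up. Push gently without flicking it or pinching it between the fingers, leave the square and the pointed flag as they are, and do not disturb the things standing around.

Things in the scene. Friction and masses are not known exactly. Their poses are not given: they have to be found in the camera images.
- round_stand: Round flag's stand, fixed to the table: base plate 84 x 84 x 8 mm, two cheeks at y = +-36 mm, 104 mm high, carrying the flag's hinge pin, which lies along the stand's y, 95 mm above the origin. Origin: centre of the underside, on the table, z up. Front = -x (roughly towards the robot; yaw varies), rear = +x. Rest bars 18 mm before and behind the pin; cheek arms reach 24 mm; farther out it is open under the flag.
- round_flag (a joint): Hinge of the round flag, rad: 0 = level in front of the pin (stand's -x), barred face up; pi/2 = straight up; pi = level behind the pin, ringed face up; stops at both ends. Starts at 0 to 0.45. Stiff hinge: the flag stays at any angle it is left at, never falls over by itself, and must be pushed all the way; about 0.6 N at its tip turns it.
- round_tip (a point): Point of the round flag's rim farthest from the pin, mid-thickness, 80 mm from the pin axis. The flag is a white disc 64 mm across, its centre 48 mm from the pin; rim 4 mm thick, inside its outer 6 mm 8 mm thick; 36 g.
- bar_face (a point): Centre of the round flag's face (part round_flag_c3) that carries a raised straight dark bar (36 x 8 mm); up at the start. 48 mm from the pin.
- ring_face (a point): Centre of the round flag's other face (part round_flag_c4), which carries a raised dark ring (34 mm across); underneath at the start. 48 mm from the pin.
- square_stand: Square flag's stand, fixed to the table: base plate 84 x 84 x 8 mm, two cheeks at y = +-36 mm, 104 mm high, carrying the flag's hinge pin, which lies along the stand's y, 95 mm above the origin. Origin: centre of the underside, on the table, z up. Front = -x (roughly towards the robot; yaw varies), rear = +x. Rest bars 18 mm before and behind the pin; cheek arms reach 24 mm; farther out it is open under the flag.
- square_tip (a point): Middle of the free edge of the square flag (60 x 60 mm, same hinge, 80 mm from its pin). Starts about level in front of its pin; leave it.
- pointed_stand: Pointed flag's stand, fixed to the table: base plate 84 x 84 x 8 mm, two cheeks at y = +-36 mm, 104 mm high, carrying the flag's hinge pin, which lies along the stand's y, 95 mm above the origin. Origin: centre of the underside, on the table, z up. Front = -x (roughly towards the robot; yaw varies), rear = +x. Rest bars 18 mm before and behind the pin; cheek arms reach 24 mm; farther out it is open under the flag.
- pointed_tip (a point): Point of the pointed flag (60 mm wide, house-shaped, same hinge, 80 mm from its pin). Starts already turned over, about level behind its pin; leave it.
- weight: Loose brass weight with a knob, 28 mm across, 30 mm high; bystander. Origin: centre of its underside.
- front_vial: Loose vial with black cap, 30 mm across, 62 mm high, on the robot's side of the stands; bystander. Origin: centre of its underside.
- canister: Loose paper-wrapped canister, 36 mm across, 71 mm high; bystander. Origin: centre of its underside.
- tape: Loose roll of masking tape lying flat, 98 mm across, 24 mm high; bystander. Origin: centre of its underside.
- stamp: Loose hand stamp, foot 29 x 44 mm, 66 mm high; bystander. Origin: centre of its underside.
Things that resemble listed ones, but are neither listed nor needed, are in the scene too. Leave any pink or red look-alike of the round_stand alone.

How it is judged (in metres and radians):
On the way:
1. the round flag has been pushed up past upright (value of joint round_flag between 1.6 and 2.9 rad), for 0.05 s.
At the end, for the whole second after the job is handed in: The round flag lies at rest on its rear rest, ringed face up (within 0.15 rad of the stop); the tips of the square and pointed flags are within 15 mm, and the five loose things within 20 mm, of where they started (value of joint round_flag above 2.99 rad and velocity of joint round_flag between -0.1 and 0.1 rad/s and distance of each of square_tip, pointed_tip from where it was at the start of the episode below 0.015 m and distance of each of weight, front_vial, canister, tape, stamp from where it was at the start of the episode below 0.02 m); the robot touches nothing.
It fails at once if the round flag is pinched (fingers press on both of its faces at once) (contact force between the fingers and round_flag_c3 above 0.5 N and contact force between the fingers and round_flag_c4 above 0.5 N).
It fails at once if the round flag is flicked (turns faster than 6 rad/s) (velocity of joint round_flag above 6 rad/s or velocity of joint round_flag below -6 rad/s).
It fails at once if the round flag or its stand is pushed with more than 40 N (contact force between any of the arm, the fingers and round_stand above 40 N).
It fails at once if the square or pointed flag is turned (tip moved over 15 mm) (distance of any of square_tip, pointed_tip from where it was at the start of the episode above 0.015 m).
It fails at once if a loose bystander is moved over 20 mm, lifted or knocked over (distance of any of weight, front_vial, canister, tape, stamp from where it was at the start of the episode above 0.02 m or angle between any of weight, front_vial, canister, tape, stamp's own z axis and vertical above 0.5 rad).
It also fails if it takes over 45 s, if anything falls off the work surface, if the arm or the gripper's body presses on something with over 40 N, if the wrist force passes 120 N, or if a joint passes its speed limit or range.

## Working session

There is one attempt and no reset: what is moved stays moved. The work goes in short steps, Python scripts to look and compute and a shell command to move; the robot and the scene stay as the last step left them, time stands still between calls to the robot, and variables do not carry over. Pictures are saved under pics/ and viewed, at most 12 in all, crops included, and the job is handed in when it is done.

```bash
mkdir -p pics; cat > h.py <<'E'
import numpy as np, cv2
from workcell import *
def W(p,f): return np.array(f["R"]).T@(np.array(p)-np.array(f["t"]))
def px(X,f):
    c=np.array(f["R"])@np.array(X)+np.array(f["t"]); q=np.array(f["camera_matrix"])@c; return q[:2]/q[2]
E
python3 - <<'E'
from h import *
s=read_state(); print(s["clock"],s["ee_pos"],s["orientation"],s["finger_gap"])
F={n:grab_frame(n) for n in("scene","top")}
for n,f in F.items(): cv2.imwrite(f"pics/{n}0.png",f["color"][:,:,::-1])
for l in ["round_stand","round_tip","bar_face","square_stand","square_tip","pointed_stand","pointed_tip","weight","front_vial","canister","tape","stamp"]:
    for n,f in F.items():
        for d in landmark_of(l,f)[:3]:
            print(l,n,round(d["p"],2),W(d["location"],f).round(),px(W(d["location"],f),f).round())
E
```

```text
0.0 [ 139.74854466 -505.29990529  205.04761719] [-3.11111881e+00 -4.22252976e-01  3.95179701e-04] 85.59944738496735
round_stand scene 0.88 [ 620. -117.    2.] [326. 227.]
round_stand scene 0.61 [339. 366.   0.] [298. 333.]
round_stand scene 0.59 [ 326. -388.    1.] [437. 224.]
round_stand top 0.79 [337. 363.  -3.] [193. 300.]
round_stand top 0.75 [574.  28.   2.] [332. 254.]
round_stand top 0.67 [ 625. -114.    6.] [385. 251.]
round_tip scene 0.79 [492.  34.  93.] [329. 236.]
round_tip scene 0.67 [255. 358.  94.] [324. 320.]
round_tip scene 0.53 [541. -87.  93.] [340. 216.]
round_tip top 0.86 [ 251. -409.   98.] [472. 420.]
round_tip top 0.7 [493.  36.  93.] [321. 273.]
round_tip top 0.6 [548. -88.  95.] [373. 266.]
bar_face scene 0.76 [528.  34.  98.] [320. 231.]
bar_face scene 0.72 [288. 361.  94.] [313. 315.]
bar_face scene 0.67 [580. -98. 103.] [333. 208.]
bar_face top 0.96 [ 279. -398.  101.] [471. 407.]
bar_face top 0.92 [523.  33. 101.] [326. 262.]
bar_face top 0.64 [576. -97.  95.] [379. 257.]
square_stand scene 0.95 [589. 194.   1.] [274. 270.]
square_stand scene 0.46 [525. 
[... 390 characters left out ...]
ted_tip scene 0.87 [630. 369. 117.] [223. 261.]
pointed_tip top 0.87 [623. 370. 117.] [217. 191.]
weight scene 0.66 [372.  73.   4.] [351. 279.]
weight top 0.67 [779. 110.  -2.] [324. 183.]
weight top 0.52 [375.  81.  -4.] [294. 316.]
front_vial scene 0.61 [381. 245.   0.] [314. 305.]
front_vial top 0.42 [378. 245.   1.] [237. 298.]
canister scene 0.73 [772. 112.   2.] [251. 239.]
canister scene 0.26 [746. 257.   3.] [226. 260.]
canister top 0.65 [779. 109.   1.] [325. 183.]
tape scene 0.85 [747. 256.   3.] [226. 259.]
tape top 0.86 [747. 260.  -4.] [274. 180.]
tape top 0.69 [525.  32.  91.] [326. 262.]
stamp scene 0.68 [521. 504.   5.] [217. 329.]
stamp top 0.64 [523. 511.  -0.] [168. 225.]
```

View pics/scene0.png

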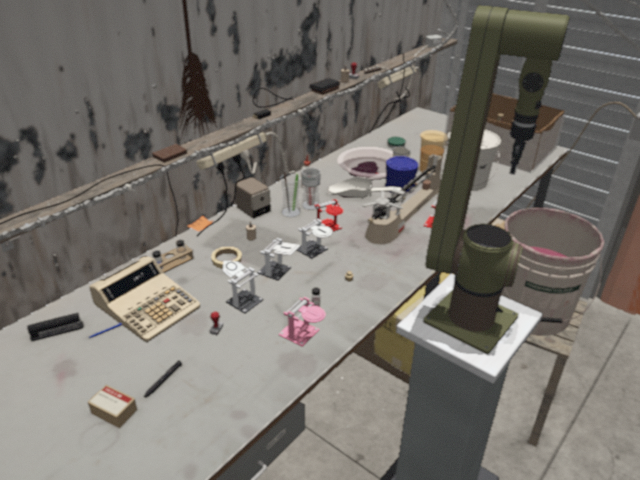

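View pics/top0.png

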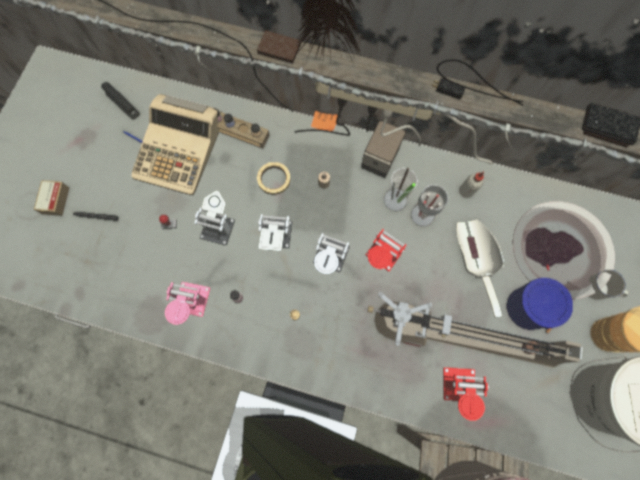

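The scene and top views agree. The white round flag (top px 330,255) has its stand near (574,28), and its barred face is up with the tip near (493,35,93). The pink and red copies and the square and pointed flags are elsewhere. I'll move to a point in front of the round flag with the fingers shut.

```bash
python3 -m handwheel '{"linear":[[0.5,1,0],[0.5,1,0],[0.5,1,0],[0.5,1,0],[0.5,1,0],[0.5,1,0],[0.5,1,0],[0.5,1,0],[0.5,1,0],[0.5,1,0]],"turn":[0,0,0,0,0,0,0,0,0,0],"hand":[0,0,0,0,0,0,0,0,0,0]}' 
python3 -m handwheel '{"linear":[[0.4,0.8,0],[0.4,0.8,0],[0.4,0.8,0],[0.4,0.8,0],[0.4,0.8,0],[0.4,0.8,0],[0.4,0.8,0],[0.4,0.8,0],[0.4,0.8,0],[0.4,0.8,0]],"turn":[-0.34,-0.34,-0.34,-0.34,-0.34,-0.34,-0.34,-0.34,-0.34,-0.34],"hand":[0,0,0,0,0,0,0,0,0,0]}'
python3 - <<'E'
from h import *
s=read_state(); print(s["clock"],s["ee_pos"],s["orientation"],s["finger_gap"],s["ft_force"])
F={n:grab_frame(n) for n in("wrist","top")}
cv2.imwrite("pics/w1.png",F["wrist"]["color"][:,:,::-1])
for l in ["round_stand","round_tip","bar_face"]:
    for n,f in F.items():
        for d in landmark_of(l,f)[:4]:
            print(l,n,round(d["p"],2),W(d["location"],f).round(1),px(W(d["location"],f),f).round())
E
```

```text
clock: 2.55
ee_pos: [290.4, -205.1, 206.1]
orientation: [3.113, 0.422, 0.001]
ft_force: [0.5, -0.1, 0.2]
finger_gap: -0.0
grasp_force: 0.0
clock: 3.8
ee_pos: [409.1, -5.2, 206.0]
orientation: [-3.106, 0.062, -0.001]
ft_force: [0.7, -0.2, 0.3]
finger_gap: -0.2
grasp_force: 0.0
3.8 [409.07231382  -5.15863625 205.99547875] [-3.10618479e+00  6.21482689e-02 -9.04886745e-04] -0.15460756007151913 [ 0.7194393  -0.15651198  0.3398961 ]
round_stand wrist 0.88 [576.6  29.8   3.1] [283.   5.]
round_stand top 0.87 [ 622.1 -114.3    6.5] [385. 252.]
round_stand top 0.71 [339.2 364.8  -3.3] [193. 299.]
round_stand top 0.58 [ 328.9 -391.5   -0.6] [459. 384.]
round_tip wrist 0.81 [497.2  38.8  97.2] [258. 100.]
round_tip wrist 0.58 [552.6 -92.   94.8] [461.  -4.]
round_tip top 0.95 [257.9 357.5  98.5] [173. 324.]
round_tip top 0.62 [ 251.4 -408.3   98.1] [472. 420.]
round_tip top 0.59 [511.1 181.4 114.3] [270. 249.]
round_tip top 0.56 [545.9 -88.1  93.3] [373. 267.]
bar_face wrist 0.55 [532.1  37.   98.1] [256.  42.]
bar_face top 0.93 [ 281.5 -400.   101.9] [472. 406.]
bar_face top 0.78 [292.4 355.9  97.3] [179. 311.]
bar_face top 0.56 [577.  -96.3  97.5] [379. 257.]
```

View pics/w1.png

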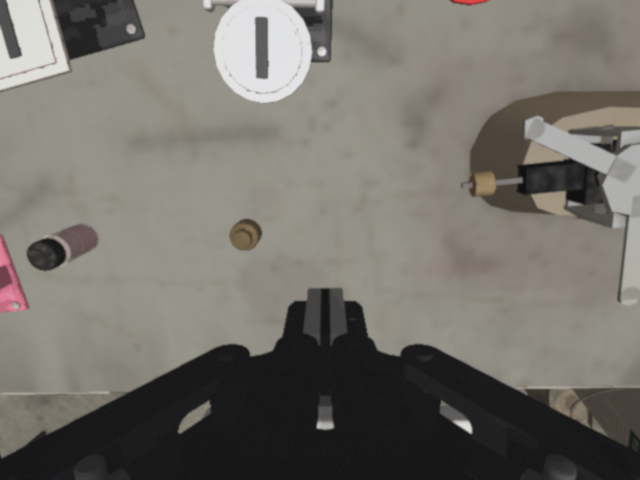

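The wrist view shows the round flag at px (262,50) with its bar up, and the weight at (245,235). The stand yaw is about -4.5°, and the flag is near level. I'll go down in front of the rim.

```bash
python3 -m handwheel '{"linear":[[0.62,0.48,0],[0.62,0.48,0],[0.62,0.48,0],[0,0,-0.6],[0,0,-0.6],[0,0,-0.6],[0,0,-0.6],[0,0,-0.6],[0,0,-0.6],[0,0,-0.5]],"turn":[-0.12,-0.12,-0.12,0,0,0,0,0,0,0],"hand":[0,0,0,0,0,0,0,0,0,0]}' 
python3 - <<'E'
from h import *
f=grab_frame("wrist")
cv2.imwrite("pics/w2.png",f["color"][:,:,::-1])
for l in ["round_stand","round_tip","bar_face"]:
        for d in landmark_of(l,f)[:4]:
            print(l,round(d["p"],2),W(d["location"],f).round(1),px(W(d["location"],f),f).round())
print(px(read_state()["ee_pos"],f))
E
```

```text
clock: 5.45
ee_pos: [463.9, 5.0, 82.0]
orientation: [-3.078, 0.054, -0.0]
ft_force: [-0.3, 0.5, -0.2]
finger_gap: 0.2
grasp_force: 0.0
round_stand 0.85 [574.5  27.9  -0.9] [287.  55.]
round_tip 0.91 [495.1  42.6  98.9] [225. 231.]
round_tip 0.9 [549.7 -87.6  92.5] [571.  73.]
bar_face 0.84 [528.9  33.   98.9] [240. 145.]
[323.27580471 286.82488416]
```

View pics/w2.png

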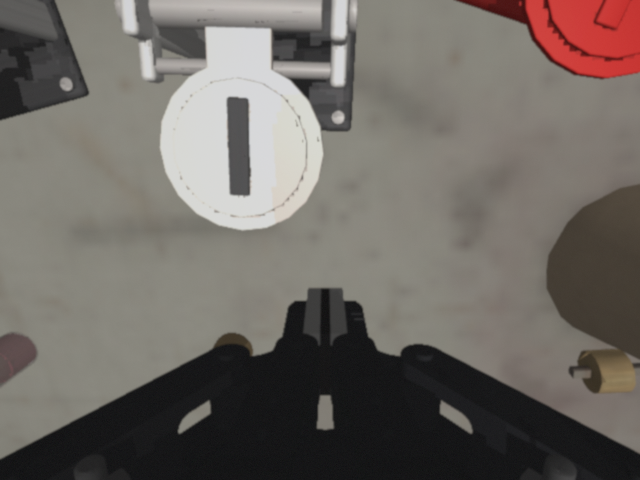

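```bash
python3 - <<'E'
from h import *
from scipy.spatial.transform import Rotation as R
s=read_state(); print(s["clock"],np.round(s["joint_pos"],3),np.round(s["tau"],1),s["ee_pos"]); print(R.from_rotvec(s["orientation"]).as_matrix().round(3)); print(s["joint_velocities"])
E
```

```text
5.65 [-0.036  0.25  -0.501  0.821  0.063  3.141] [  0.  -35.7  21.2   0.    0.2  -0. ] [463.55665378   4.95142991  82.88290634]
[[ 0.999 -0.035  0.001]
 [-0.035 -0.997  0.063]
 [-0.001 -0.063 -0.998]]
[-0.00072551 -0.01592817  0.00845417  0.00090159 -0.0018762   0.00114156]
```

Joint 6 hit its end stop at 3.14, which blocked the y motion. The picture shows the flag's rim at (245,228) and the fingertips at (323,287), off to the right. A half turn of the wrist gives the same geometry in mid-range.

```bash
python3 -m handwheel '{"linear":[[0,0,0],[0,0,0],[0,0,0],[0,0,0],[0,0,0],[0,0,0],[0,0,0],[0,0,0],[0,0,0],[0,0,0]],"turn":[1,1,1,1,1,1,1,1,1,1],"hand":[0,0,0,0,0,0,0,0,0,0]}' 
python3 -m handwheel '{"linear":[[0,0.1,0],[0,0.1,0],[0,0.1,0],[0,0.1,0],[0,0.1,0],[0,0.1,0],[0,0.1,0],[0,0.1,0],[0,0.1,0],[0,0.1,0]],"turn":[1,1,1,1,1,1,1,1,1,1],"hand":[0,0,0,0,0,0,0,0,0,0]}' 
python3 -m handwheel '{"linear":[[0,0,0],[0,0,0],[0,0,0],[0,0,0],[0,0,0],[0,0,0],[0,0,0],[0,0,0],[0,0,0],[0,0,0]],"turn":[1,1,1,1,1,1,1,1,1,0.6],"hand":[0,0,0,0,0,0,0,0,0,0]}' 
python3 - <<'E'
from h import *
from scipy.spatial.transform import Rotation as R
s=read_state(); print(s["clock"],np.round(s["joint_pos"],3),s["ee_pos"]); print(R.from_rotvec(s["orientation"]).as_matrix().round(3))
E
```

```text
clock: 6.9
ee_pos: [464.2, 4.9, 83.9]
orientation: [-2.698, -1.5, 0.045]
ft_force: [-0.4, -0.8, -1.0]
finger_gap: -0.1
grasp_force: 0.0
clock: 8.15
ee_pos: [464.2, 35.1, 83.9]
orientation: [-1.598, -2.668, 0.082]
ft_force: [-0.6, -0.0, -0.2]
finger_gap: -0.5
grasp_force: 0.0
clock: 9.4
ee_pos: [464.1, 35.1, 84.0]
orientation: [0.118, 3.138, -0.098]
ft_force: [-0.7, -0.7, 0.8]
finger_gap: 0.1
grasp_force: 0.0
9.4 [ 0.121  0.258 -0.486  0.837 -0.062  0.197] [464.07117689  35.09927946  83.9583904 ]
[[-0.997  0.075 -0.002]
 [ 0.075  0.995 -0.062]
 [-0.002 -0.062 -0.998]]
```

```bash
python3 -m handwheel '{"linear":[[0.25,0.1,0],[0.25,0,0],[0.05,0,0],[0.05,0,0],[0,0,0],[0,0,0],[0,0,0],[0,0,0],[0,0,0],[0,0,0]],"turn":[0,0,0,0,0,0,0,0,0,0],"hand":[0,0,0,0,0,0,0,0,0,0]}' 
python3 - <<'E'
from h import *
f=grab_frame("wrist")
cv2.imwrite("pics/w3.png",f["color"][:,:,::-1])
for l in ["round_stand","round_tip","bar_face"]:
        for d in landmark_of(l,f)[:2]:
            print(l,round(d["p"],2),W(d["location"],f).round(1),px(W(d["location"],f),f).round())
print(px(read_state()["ee_pos"],f),read_state()["ft_force"])
E
```

```text
clock: 10.65
ee_pos: [480.9, 37.8, 83.0]
orientation: [-0.122, -3.136, 0.099]
ft_force: [-0.1, -0.1, -0.2]
finger_gap: 0.2
grasp_force: 0.0
round_stand 0.72 [585.  201.    2.7] [579. 364.]
bar_face 0.74 [525.8  35.3  96.7] [327. 384.]
[326.29925474 281.31487557] [-0.31997904  0.4676162  -0.82062466]
```

View pics/w3.png

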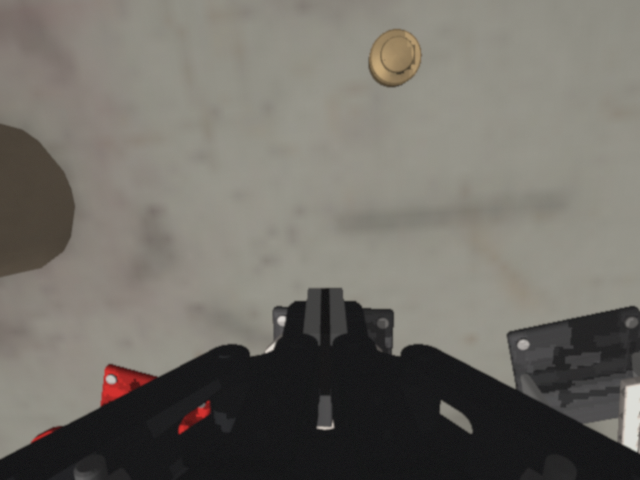

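The wrist camera now looks from the front, with the fingers at px (325,290) hiding the flag. I'll feel for the contact by force.

```bash
python3 -m handwheel '{"linear":[[0.03,0,0],[0.03,0,0],[0.03,0,0],[0.03,0,0],[0,0,0],[0,0,0],[0,0,0],[0,0,0],[0,0,0],[0,0,0]],"turn":[0,0,0,0,0,0,0,0,0,0],"hand":[0,0,0,0,0,0,0,0,0,0]}'
```

```text
clock: 12.1
ee_pos: [484.5, 37.8, 83.0]
orientation: [-0.122, -3.136, 0.099]
ft_force: [-0.3, -0.6, 0.4]
finger_gap: -0.3
grasp_force: 0.0
```

```bash
python3 -m handwheel '{"linear":[[0.02,0,0],[0.02,0,0],[0.02,0,0],[0.02,0,0],[0.02,0,0],[0,0,0],[0,0,0],[0,0,0],[0,0,0],[0,0,0]],"turn":[0,0,0,0,0,0,0,0,0,0],"hand":[0,0,0,0,0,0,0,0,0,0]}'
```

```text
clock: 13.35
ee_pos: [487.5, 37.8, 83.0]
orientation: [-0.122, -3.136, 0.099]
ft_force: [0.3, -0.1, 1.0]
finger_gap: -0.1
grasp_force: 0.0
```

```bash
python3 - <<'E'
from h import *
f=grab_frame("scene")
a=px([520,35,100],f).astype(int); c=f["color"][a[1]-45:a[1]+45,a[0]-60:a[0]+60,::-1]
cv2.imwrite("pics/s4.png",cv2.resize(c,None,fx=6,fy=6,interpolation=cv2.INTER_CUBIC))
print(a,((px(read_state()["ee_pos"],f)-a)+[60,45])*6)
for l in ["round_tip","bar_face"]:
        for d in landmark_of(l,f)[:4]:
            print(l,round(d["p"],2),W(d["location"],f).round(1),px(W(d["location"],f),f).round())
E
```

```text
[322 231] [404.37229503 322.33019742]
round_tip 0.6 [258.8 359.1  94.9] [322. 319.]
round_tip 0.52 [493.4  36.8  94.8] [328. 236.]
bar_face 0.71 [289.4 364.1  97.2] [312. 315.]
bar_face 0.47 [525.2  35.2  98.2] [321. 231.]
```

View pics/s4.png

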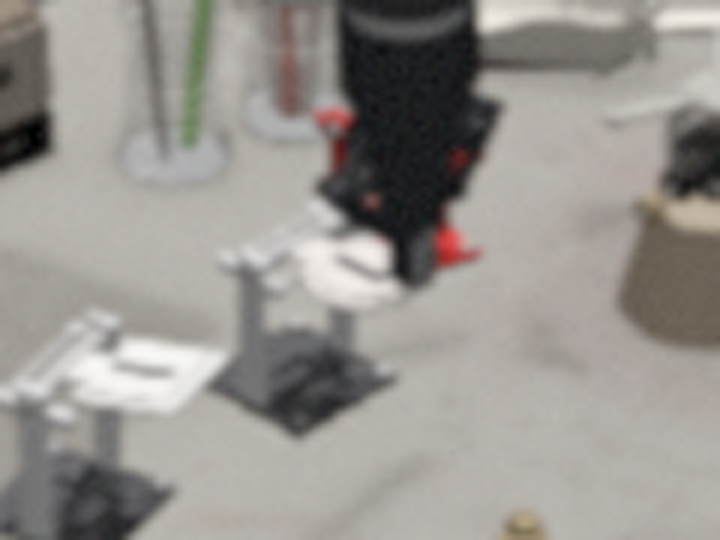

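The crop shows the flag still level, with its bar at (365,262), and the finger at about (415,280) beside the rim. The finger end looks higher than I expected, so I'll check closer with projected marks.

```bash
python3 - <<'E'
from h import *
f=grab_frame("scene"); s=read_state()
print("cam",-(np.array(f["R"]).T@np.array(f["t"])))
e=np.array(s["ee_pos"])
for z in (0,10,20,30): print(z,px(e+[0,0,z],f).round(1))
a=px([500,36,90],f).astype(int); c=f["color"][a[1]-18:a[1]+18,a[0]-24:a[0]+24]
g=cv2.cvtColor(c,cv2.COLOR_RGB2GRAY); print(a); 
for r in range(8,32): print(a[1]-18+r,g[r,18:40])
print("cols",a[0]-24+18)
cv2.imwrite("pics/s5.png",cv2.resize(cv2.convertScaleAbs(c[:,:,::-1],alpha=1.3),None,fx=15,fy=15,interpolation=cv2.INTER_NEAREST))
E
```

```text
cam [-444.91654184 1267.49494924 1124.36927348]
0 [329.4 239.7]
10 [329.5 237.1]
20 [329.6 234.6]
30 [329.6 231.9]
[326 236]
226 [211 218 218 213 201 173 127  69  26  32  50  66  75  78  89 103 110 120
 147 172 177 175]
227 [229 234 233 233 229 212 170  97  33  30  54  78  79  71  80  92  99 109
 129 148 151 150]
228 [216 227 235 236 236 221 179 106  42  28  55  77  78  72  71  78  85  91
 104 114 118 135]
229 [175 197 216 228 233 220 181 106  40  29  52  77  76  71  70  79  87  98
 109 125 132 153]
230 [168 160 173 195 212 207 168  97  31  27  52  75  74  71  83 105 121 132
 152 162 168 172]
231 [209 188 166 158 169 166 144  93  44  29  54  73  74  84 111 147 163 168
 173 179 179 178]
232 [233 224 209 188 172 168 165 142  93  53  58  73  80 100 143 171 180 180
 179 180 180 177]
233 [237 236 232 223 215 214 209 186 145 109  85  89 111 130 161 176 182 180
 178 179 177 177]
234 [229 227 227 225 221 216 211 195 169 142 126 133 151 165 172 179 179 179
 179 177 177 175]
235 [216 210 209 207 200 192 190 185 173 154 156 166 175 179 181 180 181 178
 176 176 177 177]
236 [203 203 205 203 192 
[... 613 characters left out ...]
 165 161
 162 164 169 172]
243 [132 157 173 173 171 170 166 165 165 162 163 162 161 159 159 162 162 164
 166 171 173 174]
244 [117 144 160 165 166 165 162 161 161 160 162 163 162 162 164 166 167 168
 172 173 175 175]
245 [ 94 113 131 142 156 161 166 165 165 166 164 166 167 169 169 173 173 173
 176 175 175 177]
246 [ 85  96 110 119 144 165 174 172 171 168 169 170 172 172 175 175 175 175
 176 177 179 178]
247 [ 94 100 103 113 140 169 175 169 168 174 172 176 174 178 179 178 176 177
 178 179 178 177]
248 [ 89  95  94  97 118 140 143 143 157 173 178 178 178 178 180 178 177 178
 178 179 179 177]
249 [ 74  82  84  84  90  97 103 124 157 174 181 182 182 180 180 177 180 177
 177 179 178 177]
cols 320
```

View pics/s5.png

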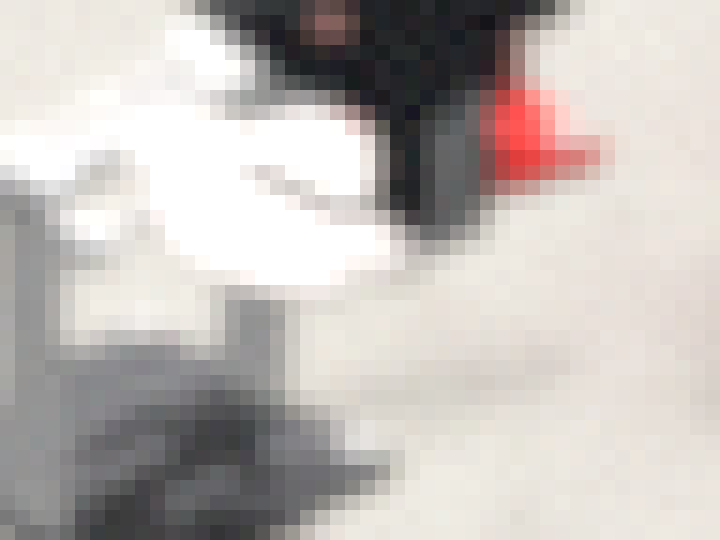

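```bash
python3 - <<'E'
from h import *
from scipy.spatial.transform import Rotation as R
s=read_state(); M=R.from_rotvec(s["orientation"]).as_matrix(); e=np.array(s["ee_pos"])
f=grab_frame("wrist"); C=-(np.array(f["R"]).T@np.array(f["t"])); print("cam in tool",(M.T@(C-e)).round())
for z in (0,-10,-20):
  for x in (-11,0,11): print(z,x,[px(e+M@[x,y,z],f).round() for y in (-12,12)])
g=cv2.cvtColor(f["color"],cv2.COLOR_RGB2GRAY)
print(g[270:310:3,300:350:4])
E
```

```text
cam in tool [  71.   -1. -168.]
0 -11 [array([301., 303.]), array([352., 303.])]
0 0 [array([300., 281.]), array([352., 281.])]
0 11 [array([300., 259.]), array([353., 259.])]
-10 -11 [array([299., 313.]), array([353., 313.])]
-10 0 [array([299., 290.]), array([354., 290.])]
-10 11 [array([298., 266.]), array([354., 267.])]
-20 -11 [array([298., 324.]), array([355., 324.])]
-20 0 [array([297., 300.]), array([356., 300.])]
-20 11 [array([297., 275.]), array([356., 275.])]
[[144 145 146 145 145 146 145 145 146 145 145 146 146]
 [142 145 145 146 146 146 147 146 146 145 145 145 146]
 [142 145 145 146 146 146 147 145 145 145 145 145 145]
 [142 144 145 145 143 143 143 144 144 145 145 145 146]
 [142 145 145 144 141 141 140 142 143 145 145 145 146]
 [144 145 145 142 140 139 137 140 143 145 145 145 144]
 [144 145 117  95  94  88  74  66  83  83  84 143 144]
 [146 146  81  66  66  57  20  30  66  66  67 140 143]
 [147 147  76  66  66  56  19  28  66  66  67 140 143]
 [119 117  72  67  66  53  19  27  67  66  66 135 138]
 [ 37  36  67  66  67  52  21  27  66  67  66  45  34]
 [ 24  24  67  66  66  50  21  26  66  66  66  45  24]
 [ 25  27  67  66  65  49  23  23  66  66  66  50  22]
 [ 24  31  65  65  67  47  22  26  66  66  66  54  26]]
```

Both the scene and wrist views put the visible finger ends about 25 mm higher than the TCP figure says. I'm therefore too high, level with the flag's top. I'll back off, drop 28 mm and feel forward again.

```bash
python3 -m handwheel '{"linear":[[-0.3,0,0],[0,0,-0.48],[0,0,-0.48],[0.2,0,0],[0.05,0,0],[0.05,0,0],[0.03,0,0],[0.03,0,0],[0,0,0],[0,0,0]],"turn":[0,0,0,0,0,0,0,0,0,0],"hand":[0,0,0,0,0,0,0,0,0,0]}'
```

```text
clock: 14.85
ee_pos: [483.1, 37.6, 52.6]
orientation: [-0.121, -3.125, 0.099]
ft_force: [-9.7, 0.4, 0.1]
finger_gap: -0.4
grasp_force: 4.9
```

Contact: 9.7 N at x = 483. I'll lift along the arc with this light pressure and check the force.

```bash
python3 -m handwheel '{"linear":[[0.0,0,0.13],[0.01,0,0.13],[0.02,0,0.13],[0.02,0,0.13],[0.03,0,0.13],[0.04,0,0.13],[0,0,0],[0,0,0],[0,0,0],[0,0,0]],"turn":[0,0,0,0,0,0,0,0,0,0],"hand":[0,0,0,0,0,0,0,0,0,0]}'
python3 - <<'E'
from h import *
f=grab_frame("scene")
for l in ["round_tip","bar_face"]:
        for d in landmark_of(l,f)[:5]:
            print(l,round(d["p"],2),W(d["location"],f).round(1),px(W(d["location"],f),f).round())
a=px([520,35,100],f).astype(int); c=f["color"][a[1]-30:a[1]+20,a[0]-35:a[0]+30,::-1]
cv2.imwrite("pics/s6.png",cv2.resize(c,None,fx=10,fy=10,interpolation=cv2.INTER_CUBIC))
E
```

```text
clock: 16.1
ee_pos: [486.9, 37.4, 76.5]
orientation: [-0.121, -3.125, 0.1]
ft_force: [-10.3, -0.5, 4.4]
finger_gap: -0.1
grasp_force: 5.5
round_tip 0.7 [261.8 356.4  93.5] [322. 319.]
round_tip 0.6 [496.8  33.6 121. ] [328. 228.]
bar_face 0.67 [289.3 365.6  92. ] [312. 316.]
bar_face 0.44 [528.3  33.4 113.2] [321. 227.]
```

View pics/s6.png

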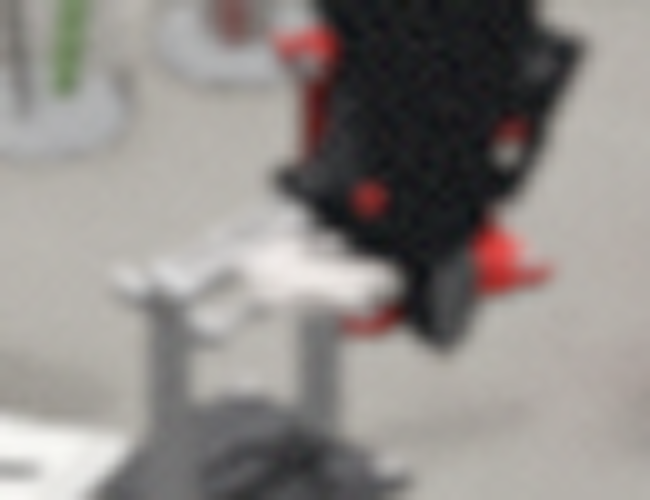

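It works: the tip is at z≈121, so the flag is at about 0.3 rad, and the picture shows it tilted up with its rim on the finger pad. I'll continue along the arc with slightly less pressure.

```bash
python3 -m handwheel '{"linear":[[0.05,0,0.25],[0.08,-0.01,0.24],[0.14,-0.01,0.23],[0.16,-0.01,0.21],[0.18,-0.01,0.2],[0.2,-0.02,0.18],[0.22,-0.02,0.15],[0.23,-0.02,0.13],[0.24,-0.02,0.11],[0,0,0]],"turn":[0,0,0,0,0,0,0,0,0,0],"hand":[0,0,0,0,0,0,0,0,0,0]}'
python3 - <<'E'
from h import *
f=grab_frame("scene")
for l in ["round_tip","ring_face","bar_face"]:
        for d in landmark_of(l,f)[:5]:
            print(l,round(d["p"],2),W(d["location"],f).round(1),px(W(d["location"],f),f).round())
a=px([545,35,130],f).astype(int); c=f["color"][a[1]-30:a[1]+25,a[0]-35:a[0]+35,::-1]
cv2.imwrite("pics/s7.png",cv2.resize(c,None,fx=10,fy=10,interpolation=cv2.INTER_CUBIC))
E
```

```text
clock: 17.5
ee_pos: [539.2, 34.3, 128.7]
orientation: [-0.122, -3.137, 0.099]
ft_force: [0.7, 0.6, 0.1]
finger_gap: 0.6
grasp_force: 0.0
round_tip 0.73 [552.4  31.5 174.8] [315. 208.]
round_tip 0.71 [539.8 -91.4  93.6] [341. 215.]
round_tip 0.63 [260.2 358.5  93.6] [322. 319.]
round_tip 0.42 [554.6  28.9 141.2] [315. 216.]
round_tip 0.23 [749.2 256.3   2.8] [225. 259.]
ring_face 0.74 [288.2 358.8  90.4] [314. 316.]
ring_face 0.6 [549.8  30.2 139.6] [316. 217.]
ring_face 0.5 [ 579.9 -100.4   92.3] [333. 211.]
bar_face 0.93 [292.9 364.   94.3] [311. 315.]
bar_face 0.46 [579.1 -97.3 101.4] [333. 209.]
bar_face 0.43 [566.2  28.1 143. ] [313. 214.]
```

View pics/s7.png

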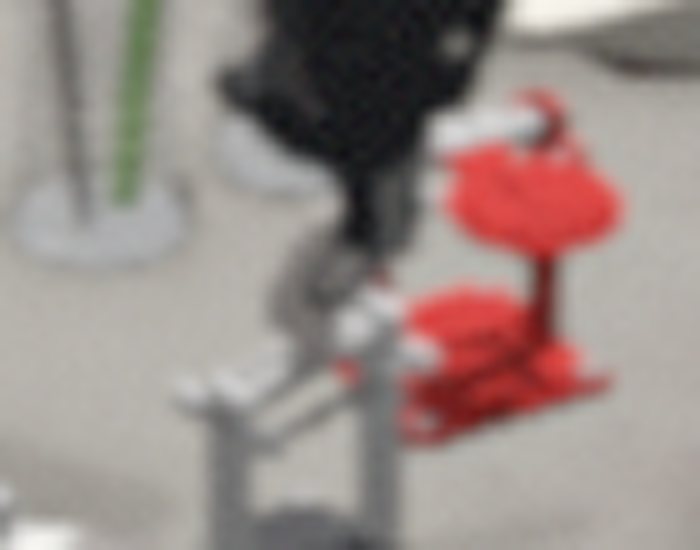

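The flag stands at about 1.3 rad, with the finger end on its ringed side. I'll push it over the top, following with the finger's lower edge.

```bash
python3 -m handwheel '{"linear":[[0.24,-0.02,0],[0.24,-0.02,0],[0.2,-0.02,0.01],[0.2,-0.02,0.01],[0.41,-0.03,-0.05],[0.39,-0.03,-0.13],[0.36,-0.03,-0.21],[0.31,-0.02,-0.27],[0,0,0],[0,0,0]],"turn":[0,0,0,0,0,0,0,0,0,0],"hand":[0,0,0,0,0,0,0,0,0,0]}'
python3 - <<'E'
from h import *
f=grab_frame("scene")
for l in ["round_tip","ring_face"]:
        for d in landmark_of(l,f)[:5]:
            print(l,round(d["p"],2),W(d["location"],f).round(1),px(W(d["location"],f),f).round())
a=px([600,30,130],f).astype(int); c=f["color"][a[1]-30:a[1]+25,a[0]-35:a[0]+35,::-1]
cv2.imwrite("pics/s8.png",cv2.resize(c,None,fx=10,fy=10,interpolation=cv2.INTER_CUBIC))
E
```

```text
clock: 18.95
ee_pos: [608.1, 28.4, 109.2]
orientation: [-0.122, -3.135, 0.099]
ft_force: [-0.6, -0.3, -0.4]
finger_gap: 0.1
grasp_force: 0.0
round_tip 0.78 [636.2  21.7 142.6] [298. 207.]
round_tip 0.77 [258.4 357.   94.1] [323. 319.]
round_tip 0.71 [523.7 505.4   7.2] [216. 328.]
round_tip 0.47 [540.1 -85.2  94.1] [340. 216.]
ring_face 0.8 [289.1 361.7  91.4] [313. 316.]
ring_face 0.67 [605.5  25.3 126.6] [304. 214.]
ring_face 0.46 [578.3 -99.4  94.1] [333. 211.]
```

View pics/s8.png

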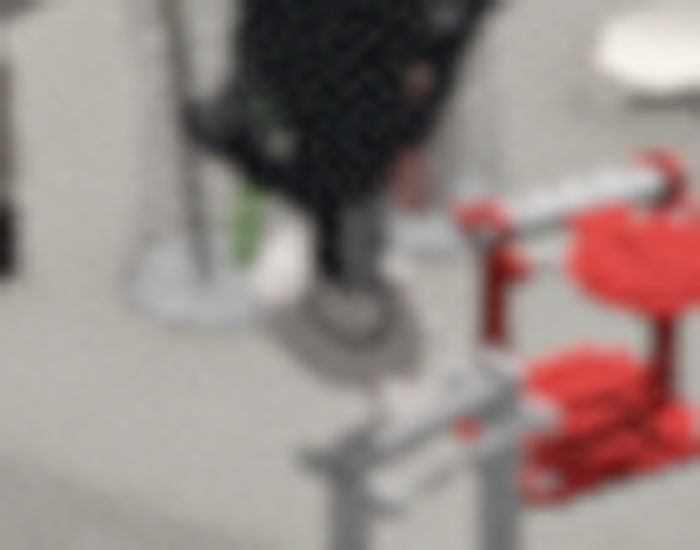

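The flag is at about 2.5 rad, ringed face up (ring at px 350,315). I'll push it down to the rest.

```bash
python3 -m handwheel '{"linear":[[0.25,-0.02,-0.33],[0.18,-0.01,-0.37],[0.1,-0.01,-0.4],[0,0,-0.1],[0,0,-0.05],[0,0,0],[0,0,0],[0,0,0],[0,0,0],[0,0,0]],"turn":[0,0,0,0,0,0,0,0,0,0],"hand":[0,0,0,0,0,0,0,0,0,0]}'
python3 - <<'E'
from h import *
f=grab_frame("scene")
for l in ["round_tip","ring_face"]:
        for d in landmark_of(l,f)[:5]:
            print(l,round(d["p"],2),W(d["location"],f).round(1),px(W(d["location"],f),f).round())
E
```

```text
clock: 20.35
ee_pos: [624.9, 27.3, 73.5]
orientation: [0.122, 3.138, -0.099]
ft_force: [-3.1, -0.1, 11.1]
finger_gap: 0.1
grasp_force: 5.6
round_tip 0.86 [257.4 355.9  96.5] [324. 318.]
round_tip 0.59 [651.4  21.8  98.1] [294. 216.]
round_tip 0.53 [542.4 -87.8  94.8] [340. 215.]
ring_face 0.76 [617.6  27.6  98.3] [301. 220.]
ring_face 0.66 [ 578.2 -100.7   95.1] [334. 210.]
ring_face 0.58 [287.  357.9  92.9] [314. 315.]
```

There is 11 N downward, so the flag is on its stop. I'll lift straight off and check.

```bash
python3 -m handwheel '{"linear":[[0,0,0.2],[0,0,0.4],[0,0,0.6],[0,0,0.6],[0,0,0.6],[0,0,0.6],[-0.5,0,0.4],[-0.5,0,0.3],[0,0,0],[0,0,0]],"turn":[0,0,0,0,0,0,0,0,0,0],"hand":[0,0,0,0,0,0,0,0,0,0]}'
python3 - <<'E'
from h import *
F={n:grab_frame(n) for n in("scene","top")}
for l in ["round_tip","ring_face","square_tip","pointed_tip","weight","front_vial","canister","tape","stamp"]:
  for n,f in F.items():
        for d in landmark_of(l,f)[:4]:
            w=W(d["location"],f)
            if l[0]!='r' or abs(w[:2]-[630,25]).max()<50: print(l,n,round(d["p"],2),w.round())
f=F["scene"];a=px([600,30,100],f).astype(int); c=f["color"][a[1]-40:a[1]+35,a[0]-50:a[0]+50,::-1]
cv2.imwrite("pics/s9.png",cv2.resize(c,None,fx=7,fy=7,interpolation=cv2.INTER_CUBIC))
print(read_state()["ft_force"])
E
```

```text
clock: 21.75
ee_pos: [593.9, 27.3, 182.6]
orientation: [-0.122, -3.136, 0.099]
ft_force: [-0.2, 1.2, -0.4]
finger_gap: -0.1
grasp_force: 0.0
round_tip scene 0.66 [651.  22.  96.]
ring_face scene 0.8 [618.  22. 100.]
square_tip scene 0.82 [509. 185. 112.]
square_tip scene 0.23 [551. 366.   2.]
square_tip scene 0.19 [773. 112.   0.]
pointed_tip scene 0.62 [629. 367. 115.]
pointed_tip top 0.93 [623. 372. 117.]
pointed_tip top 0.58 [380. 243.   3.]
weight scene 0.4 [375.  77.   1.]
front_vial scene 0.71 [374. 247.   2.]
front_vial top 0.67 [380. 243.   0.]
canister scene 0.52 [773. 115.   3.]
tape scene 0.92 [748. 252.   2.]
tape top 0.75 [747. 260.  -4.]
stamp scene 0.78 [525. 502.   5.]
stamp top 0.76 [525. 512.  -2.]
[ 0.47473418 -0.45684856  0.96243352]
```

View pics/s9.png

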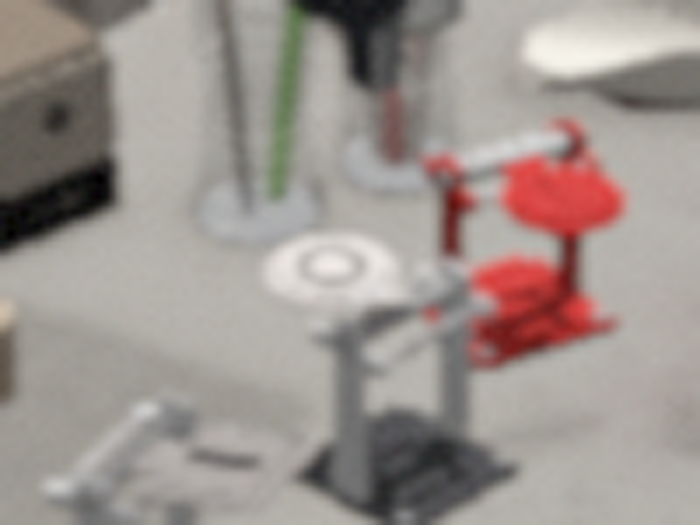

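The round flag lies flat behind its pin, ring up (px 330,267). The gripper is clear and the other things are unmoved.

```bash
python3 -c "from workcell import job_done; print(job_done())"
```

```text
the job is handed in; nothing more can be done
None
```

The round flag was pushed over its hinge pin and lies flat on its rear rest, ringed face up. The camera check before hand-in at about 22 s showed the square and pointed flags and the five loose things where they started; the job is handed in, but no verdict came back.

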